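Finger-trace test of a repaired pad controller

TASK

Test the repaired pad controller: run shut fingertips lightly along the white line from the green pad to the red pad, pressing down each of the five pads in turn and skimming along the line, no more than 2 cm above the panel, from each pad to the next. Finish while still holding the red pad down gently, with the other pads up. Grip and lift nothing, do not press hard, and leave the dials and the things lying around where they are.

Things in the scene. Friction and masses are not known exactly. Their poses are not given: they have to be found in the camera images.
- panel: pad controller, fixed to the bench: black box, grey level deck, 200 (x) by 330 (y) by 30 mm high. Origin under its centre, z up. Five pads, 56 mm apart, in a shallow curved row along its y on its -x half; the middle one is 38 mm nearer -x than the end ones. Straight white lines 6 mm wide join them; the deck between is clear. Green and red are the ends, either way round
- pad_green_top (a point): green pad, one end of the row (the start): a low domed spring button, 28 mm across, top 12 mm above the panel's deck (42 mm above the bench) in a black collar 36 mm across and 3.5 mm high. Point: the top of the dome, at its centre (moves down as it is pressed)
- pad_a_top (a point): white pad next to the +y end of the row: a domed pad like the green one; same point
- pad_b_top (a point): white pad in the middle of the row: a domed pad like the green one; same point
- pad_c_top (a point): white pad next to the -y end of the row: a domed pad like the green one; same point
- pad_red_top (a point): red pad, the other end of the row (the finish): a domed pad like the green one; same point
- pad_green (a joint): green pad: how far it is pressed, m: 0 up, 0.006 at its stop; springs back. About 1 N starts it moving, 3 N for 3 mm, 5 N at the stop
- pad_a (a joint): white a pad: as for the green pad
- pad_b (a joint): white b pad: as for the green pad
- pad_c (a joint): white c pad: as for the green pad
- pad_red (a joint): red pad: as for the green pad
- line1 (a point): middle of the stretch of white line between pads 1 and 2 counted from the panel's +y end; on the deck, 30 mm above the bench
- line2 (a point): middle of the stretch of white line between pads 2 and 3 counted from the panel's +y end; on the deck, 30 mm above the bench
- line3 (a point): middle of the stretch of white line between pads 3 and 4 counted from the panel's +y end; on the deck, 30 mm above the bench
- line4 (a point): middle of the stretch of white line between pads 4 and 5 counted from the panel's +y end; on the deck, 30 mm above the bench
- dial_left_mark (a point): mark on the left orange dial, 15 mm from its axis; it turns easily with the dial. The dial stands on the deck at panel (x, y) = (60, +75) mm, about 34 mm across, its top under 45 mm above the deck
- dial_right_mark (a point): mark on the right orange dial, 15 mm from its axis; it turns easily with the dial. The dial stands on the deck at panel (x, y) = (60, -75) mm, about 34 mm across, its top under 45 mm above the deck
- tape: loose roll of blue tape, 48 mm across, 18 mm high, on the panel's deck between the dials; origin under its centre
- meter: loose orange multimeter lying on the bench beyond the panel's +y end, 150 x 75 x 40 mm; origin under its centre
- cassette: loose black video cassette lying beyond the panel's -y end, 103 x 187 x 25 mm; origin under its centre
- driver: loose screwdriver, 180 mm, red handle, lying behind the panel (+x side)
- phone: loose phone lying on the bench off the panel's +x, +y corner, 150 x 72 x 9 mm; origin under its centre
- mug: loose blue mug, 80 mm across, 90 mm high; origin under its centre
- mod_red: mount of the red pad, fixed to the deck: its black collar and the red pad in it; origin on the deck under the pad centre

How it is judged (in metres and radians):
On the way, in this order (a step that is already met when the one before it is completed fails the run):
1. the green pad is pressed first (value of joint pad_green above 0.0012 m), for 0.1 s.
2. the fingertips pass low over the line after pad 1 (within 14 mm of its middle, less than 35 mm above the panel) (((y of pad_green_top in the frame of panel above 0 m and (horizontal distance between the grasp point and line1 below 0.014 m and z of the grasp point in the frame of panel below 0.084 m)) or (y of pad_green_top in the frame of panel below 0 m and (horizontal distance between the grasp point and line4 below 0.014 m and z of the grasp point in the frame of panel below 0.084 m)))), for 0.02 s.
3. pad 2 along the line is pressed (((y of pad_green_top in the frame of panel above 0 m and value of joint pad_a above 0.0012 m) or (y of pad_green_top in the frame of panel below 0 m and value of joint pad_c above 0.0012 m))), for 0.05 s.
4. the fingertips pass low over the line after pad 2 (within 14 mm of its middle, less than 35 mm above the panel) (((y of pad_green_top in the frame of panel above 0 m and (horizontal distance between the grasp point and line2 below 0.014 m and z of the grasp point in the frame of panel below 0.084 m)) or (y of pad_green_top in the frame of panel below 0 m and (horizontal distance between the grasp point and line3 below 0.014 m and z of the grasp point in the frame of panel below 0.084 m)))), for 0.02 s.
5. pad 3 along the line is pressed (((y of pad_green_top in the frame of panel above 0 m and value of joint pad_b above 0.0012 m) or (y of pad_green_top in the frame of panel below 0 m and value of joint pad_b above 0.0012 m))), for 0.05 s.
6. the fingertips pass low over the line after pad 3 (within 14 mm of its middle, less than 35 mm above the panel) (((y of pad_green_top in the frame of panel above 0 m and (horizontal distance between the grasp point and line3 below 0.014 m and z of the grasp point in the frame of panel below 0.084 m)) or (y of pad_green_top in the frame of panel below 0 m and (horizontal distance between the grasp point and line2 below 0.014 m and z of the grasp point in the frame of panel below 0.084 m)))), for 0.02 s.
7. pad 4 along the line is pressed (((y of pad_green_top in the frame of panel above 0 m and value of joint pad_c above 0.0012 m) or (y of pad_green_top in the frame of panel below 0 m and value of joint pad_a above 0.0012 m))), for 0.05 s.
8. the fingertips pass low over the line after pad 4 (within 14 mm of its middle, less than 35 mm above the panel) (((y of pad_green_top in the frame of panel above 0 m and (horizontal distance between the grasp point and line4 below 0.014 m and z of the grasp point in the frame of panel below 0.084 m)) or (y of pad_green_top in the frame of panel below 0 m and (horizontal distance between the grasp point and line1 below 0.014 m and z of the grasp point in the frame of panel below 0.084 m)))), for 0.02 s.
9. the red pad is pressed last (value of joint pad_red above 0.0012 m), for 0.2 s.
At the end, for the whole second after the job is handed in: the fingers still hold the red pad down (at least 1.2 mm, with 0.5 to 15 N), the other four pads are up (under 0.8 mm), and the dials' marks (5 mm) and the loose things (15 mm) are where they were (value of joint pad_red above 0.0012 m and contact force between the fingers and mod_red between 0.5 and 15 N and value of joint each of pad_green, pad_a, pad_b, pad_c below 0.0008 m and distance of each of tape, meter, cassette, driver, phone, mug from where it was at the start of the episode below 0.015 m and distance of each of dial_left_mark, dial_right_mark from where it was at the start of the episode below 0.005 m); the arm keeps its last pose, push and grip.
It fails at once if the robot presses on something hard (over 20 N) (contact force between the arm and anything else above 20 N).
It fails at once if the green and red pads are down together (value of joint each of pad_green, pad_red above 0.0012 m).
It fails at once if a loose thing is shifted or lifted (over 15 mm) (distance of any of tape, meter, cassette, driver, phone, mug from where it was at the start of the episode above 0.015 m).
It fails at once if a dial is turned (its mark moves over 5 mm) (distance of any of dial_left_mark, dial_right_mark from where it was at the start of the episode above 0.005 m).
It also fails if it takes over 42 s, if anything falls off the work surface, if the arm or the gripper's body presses on something with over 40 N, if the wrist force passes 120 N, or if a joint passes its speed limit or range.

ROBOT

A 7-joint arm with a two-finger parallel gripper is mounted at the origin on the work surface. World frame = base frame: x ahead of the robot, y to its left, z up, the work surface at z = 0. Lengths are in mm, angles in degrees, forces in N, time in s.
With the tool pointing down it reaches from about 400 to 850 mm from the base axis. Payload 6.9 kg.
Tool frame: the origin (TCP) lies at the very end of the fingers, on their centre line; the grasp point (between the pads) lies 19 mm behind it; y points along the fingers, z is the direction in which the jaws open and shut, and the axes are right-handed (so a half turn about y gives the same grasp; the last joint's range is limited). The gripper opens to 85 mm and grips with 20 to 120 N. Pads are 22 mm wide; open, the fingers measure 114 mm over their backs; the gripper's body (76 mm by 85 mm) begins 54 mm behind the grasp point. The pads swing forward as they close: fully open they stand 13 mm farther back than shut.
Start: joints at [-67.237, 29.078, -13.613, 85.955, 7.202, 65.827, -8.869], TCP at [179.816, 598.562, 195.875] pointing down, gripper open.
Joint ranges: [-176.47, 176.47], [-13.61, 117.27], [-81.72, 77.17], [0.22, 143.17], [-87.28, 267.28], [10, 112.55], [-165.47, 165.47]. Speed limits (degrees/s): [136.94, 136.94, 180, 180, 180, 180, 180].

INTERFACE

Orientations are given as [roll, pitch, yaw] about the fixed x, y, z axes, in that order (R = Rz(yaw) Ry(pitch) Rx(roll)).
In Python, from cell import * gives the robot as it stands.
- The arm moves only by the shell command python3 -m inch 'ROWS' [FORCE]. ROWS is text: rows parted by semicolons, each of 7 numbers parted by spaces: the closure in counts, from 0 (fully open) to 255 (shut), then the shift along the tool's x, y, z in cm, then the turn, a rotation vector about the tool's x, y, z in degrees. In form: grip x y z ax ay az; .... A call has 1 to 10 rows; each row is the pose to reach, as a shift and turn from the pose commanded when the call began, along the tool's axes at that moment; what a row does not reach only later rows make up. A row lasts 1/8 s, in which the tool goes at most 62.5 mm and 10.7 degrees, less where a joint would pass 70% of its speed; a pose out of reach is approached as far as the arm can. A call with a gripper value outside its range is refused whole. The fingers move at their own pace and stop on an object; FORCE is the grip in N (left out, the last holds). Time passes only in rows, so rows that repeat a pose let the fingers close. It gives the time, the measured TCP pose, the force and the opening at its end, in the units of the state.
- get_state(): the state, without advancing time (a new reading comes with each control period).
- camera(name): name is "side" or "top" or "wrist"; returns the picture (400x640x3 uint8, red, green, blue); there is no depth.
- camera_model(name): a dict with "K" (3x3 intrinsics, pixels), "xyz" and "orientation" of the camera in the world. Camera axes: x right, y up, looking along -z (the intrinsics and any distortion apply to the point x, -y, -z); pixel columns grow to the right and rows downward; lengths in mm; the calibration is good to about 2 mm. A picture is of the moment at which its call begins: read the wrist's pose just before it. camera_model takes no time and is no camera call; for the wrist camera it gives the pose at the moment of the call.
- hand_in(): hands the job in, once; it reports no verdict.
The state is a dict: "time": time; "qpos": joint angles; "dq": joint speeds; "joint_efforts": joint torques, N m; "tool_pos": TCP position; "ee_rot": TCP orientation; "wrist_force": force on the tool from outside, world axes, zero at the start; "moment": the same for the moment, N m; "opening": finger opening in mm.
Only numpy, scipy, OpenCV 4.12 (cv2) and the standard library are available. Lean on these libraries where they do the work, as an engineer would, in place of code of your own. Each camera call takes 0.05 s, during which the arm holds its last target. There are 200 camera calls.

## Working session

There is one attempt and no reset: what is moved stays moved. The work goes in short steps, Python scripts to look and compute and a shell command to move; the robot and the scene stay as the last step left them, time stands still between calls to the robot, and variables do not carry over. Pictures are saved under pics/ and viewed, about 8 in all and at most 12, crops included, and the job is handed in when it is done.

```bash
mkdir -p pics; ls
python3 - <<'E'
from cell import *
import cv2
s=get_state();print({k:s[k] for k in('time','tool_pos','ee_rot','wrist_force','opening')})
for n in('top','side'):
    cv2.imwrite(f'pics/{n}0.png',camera(n)[:,:,::-1]);print(n,camera_model(n))
E
```

```text
pics
{'time': 0.0, 'tool_pos': array([179.71387006, 598.01018682, 195.02816417]), 'ee_rot': array([-9.01030784e+01, -2.54540265e-03, -1.67177658e+01]), 'wrist_force': array([-0.37093588,  0.52261327, -0.23848255]), 'opening': 85.41018381624197}
top {'K': array([[389.75730854,   0.        , 322.66121469],
       [  0.        , 389.75730854, 199.13202735],
       [  0.        ,   0.        ,   1.        ]]), 'xyz': array([ 421.2198956 ,  -58.85301862, 1053.81288634]), 'orientation': array([ 10.31855358,   0.11453249, -89.89678983])}
side {'K': array([[493.43062648,   0.        , 327.37306787],
       [  0.        , 493.43062648, 204.9077007 ],
       [  0.        ,   0.        ,   1.        ]]), 'xyz': array([  123.36205754, -1279.83239467,   933.39529143]), 'orientation': array([ 56.82754368,  -0.45574379, -21.23531755])}
```

View pics/top0.png

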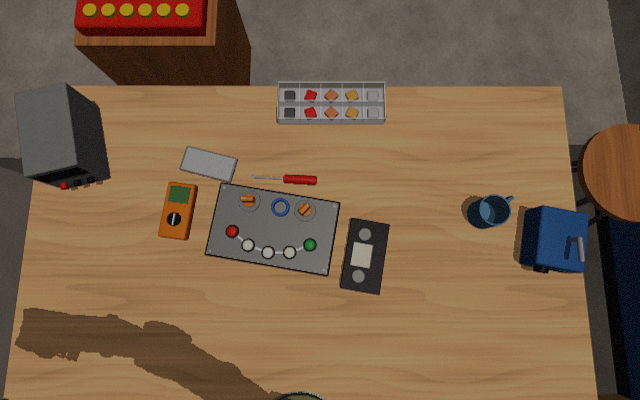

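View pics/side0.png

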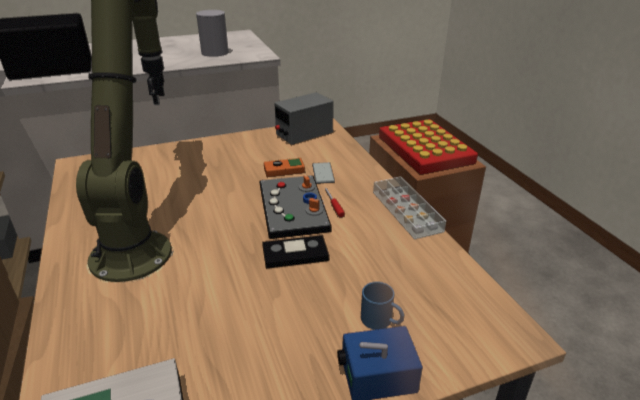

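The top view has red at about (232,231), the whites at (248,245), (268,253) and (290,253), and green at (310,245). Green is therefore the −y end, and the order is green, c, b, a, red. The side view agrees and shows the arm clear of the panel.

```bash
cat > h.py <<'E'
from cell import *
import cv2, numpy as np
from scipy.spatial.transform import Rotation as Ro
def ray(m,uv):
    K=np.array(m['K']);x=(uv[0]-K[0,2])/K[0,0];y=(uv[1]-K[1,2])/K[1,1]
    return np.array(m['xyz']),Ro.from_euler('xyz',m['orientation'],degrees=True).apply([x,-y,-1])
def plane(m,uv,z):
    c,d=ray(m,uv);return c+d*(z-c[2])/d[2]
def proj(m,p):
    q=Ro.from_euler('xyz',m['orientation'],degrees=True).inv().apply(np.array(p)-m['xyz']);K=m['K']
    return np.array([K[0,2]-K[0,0]*q[0]/q[2],K[1,2]+K[1,1]*q[1]/q[2]])
def blobs(img,mask,amin):
    n,l,s,c=cv2.connectedComponentsWithStats(mask.astype(np.uint8));return [(c[i].round(2),s[i,4],s[i,2:4]) for i in range(1,n) if s[i,4]>=amin]
E
python3 - <<'E'
from h import *
im=cv2.imread('pics/top0.png')[:,:,::-1].astype(int);m=camera_model('top')
R,G,B=im[...,0],im[...,1],im[...,2]
roi=np.zeros(R.shape,bool);roi[220:270,222:325]=1
for n,k in(('red',(R>90)&(R>2*G)),('green',(G>70)&(G>1.5*R)),('white',(im.min(2)>150))):
    for c,a,w in blobs(im,k&roi,15): print(n,c,a,w,plane(m,c,39).round(1))
E
python3 - <<'E'
import cv2
im=cv2.imread('pics/top0.png')[170:290,195:355]
cv2.imwrite('pics/c0.png',cv2.resize(im,None,fx=5,fy=5,interpolation=cv2.INTER_CUBIC))
E
```

```text
red [231.39 230.89] 84 [10 11] [521.4 181.5  39. ]
green [309.29 244.44] 80 [10 10] [486.6 -22.1  39. ]
white [248.65 245.12] 17 [4 5] [484.6 135.1  39. ]
white [268.38 252.05] 21 [5 5] [466.8  83.5  39. ]
white [290.   252.46] 26 [5 6] [465.9  27.6  39. ]
```

View pics/c0.png

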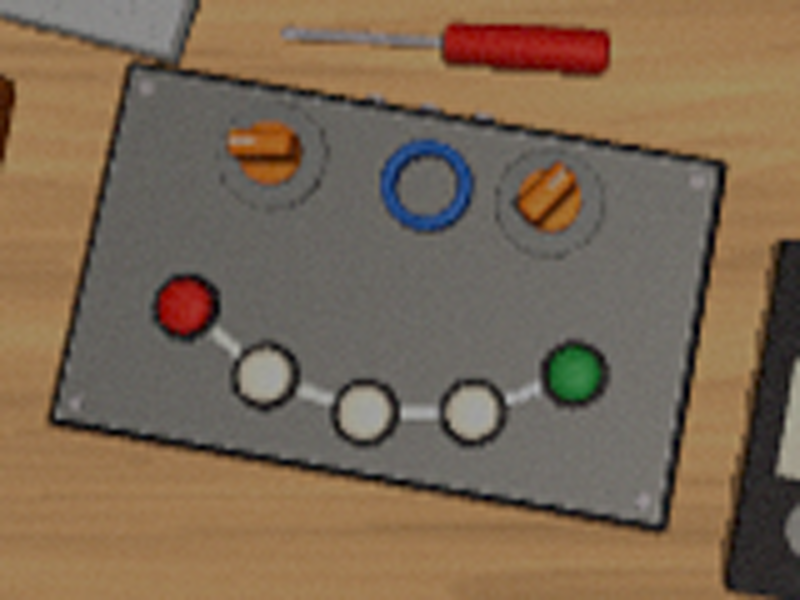

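```bash
cat >> h.py <<'E'
from scipy.optimize import brentq
t=brentq(lambda t:(1-np.cos(2*t))/(2*np.sin(t/2))-38/56,.1,.6);r=38/(1-np.cos(2*t))
MODEL=np.array([[38-r*(1-np.cos(k*t)) if 0 else r*(1-np.cos(k*t)),r*np.sin(k*t)] for k in(-2,-1,0,1,2)]) # green,c,b,a,red
def fit(P,w=None):
    w=np.ones(5) if w is None else np.array(w,float)
    mp=np.average(P,axis=0,weights=w);mm=np.average(MODEL,axis=0,weights=w)
    H=((MODEL-mm)*w[:,None]).T@(P-mp);a=np.arctan2(H[0,1]-H[1,0],H[0,0]+H[1,1])
    Rm=np.array([[np.cos(a),-np.sin(a)],[np.sin(a),np.cos(a)]]);Q=(MODEL-mm)@Rm.T+mp
    return np.degrees(a),Q,P-Q
def totool(p):
    s=get_state();return Ro.from_euler('xyz',s['ee_rot'],degrees=True).inv().apply(np.array(p)-s['tool_pos'])/10
E
python3 - <<'E'
from h import *
m=camera_model('top')
P=np.array([plane(m,c,39)[:2] for c in [(309.29,244.44),(289.2,251.9),(267.8,251.8),(248.0,245.0),(231.39,230.89)]])
a,Q,e=fit(P,[2,1,1,1,2]);print(a,Q.round(1),e.round(1))
print(totool([Q[0][0],Q[0][1],130]).round(2))
E
```

```text
-9.599921235387761 [[486.8 -22.8]
 [467.1  29.6]
 [466.6  85.6]
 [485.5 138.3]
 [521.4 181.3]] [[-0.3  0.8]
 [ 0.2  0.1]
 [ 0.8 -0.6]
 [-0.6 -1.5]
 [ 0.1  0.2]]
[ 47.27   6.59 -50.62]
```

```bash
python3 -m inch '255 4 0 -4.3 0 0 0; 255 8 0 -8.6 0 0 0; 255 12 0 -12.9 0 0 0; 255 16 0 -17.1 0 0 0; 255 20 0 -21.4 0 0 0; 255 24 0 -25.7 0 0 0; 255 28 0 -30 0 0 0; 255 32 0 -34.2 0 0 0; 255 36 0 -38.5 0 0 0; 255 40 0 -42.8 0 0 0' 20
python3 -c "
from h import *
print(totool([486.8,-22.8,120]).round(2))"
```

```text
time: 1.35
tool_pos: [440.2, 71.8, 195.9]
ee_rot: [-90.0, -0.0, -16.7]
wrist_force: [0.9, 1.0, 0.1]
opening: 0.1
[ 7.18  7.59 -7.73]
```

```bash
python3 -m inch '255 2.5 1.5 -2.7 0 0 0; 255 5 4 -5.3 0 0 0; 255 7 6.5 -7.5 0 0 0; 255 7.2 7.6 -7.7 0 0 0; 255 7.2 7.6 -7.7 0 0 0'
python3 - <<'E'
from h import *
s=get_state();m=camera_model('wrist');im=camera('wrist')
print(s['tool_pos'],s['wrist_force'],m)
for n,p in zip('gcbar',[(486.8,-22.8,39),(467.1,29.6,39),(466.6,85.6,39),(485.5,138.3,39),(521.4,181.3,39)]): print(n,proj(m,p).round(1))
print('tcp',proj(m,s['tool_pos']))
cv2.imwrite('pics/w1.png',im[:,:,::-1])
E
```

```text
time: 1.98
tool_pos: [485.7, -20.3, 119.1]
ee_rot: [-90.0, 0.1, -16.7]
wrist_force: [0.8, 1.1, 0.6]
opening: 0.4
[485.681952   -20.28538457 119.14101244] [0.79862577 1.09841399 0.55242132] {'K': array([[355.53376832,   0.        , 319.99143766],
       [  0.        , 355.53376832, 192.50257886],
       [  0.        ,   0.        ,   1.        ]]), 'xyz': array([412.06981443,   1.00844503, 297.28328262]), 'orientation': array([-1.73857709e+01,  1.46541878e-02,  7.32828484e+01])}
g [318.4 189.4]
c [379.2 145. ]
b [455. 122.]
a [532.3 126.1]
r [596.8 156.3]
tcp [321.51386446 229.17275978]
```

View pics/w1.png

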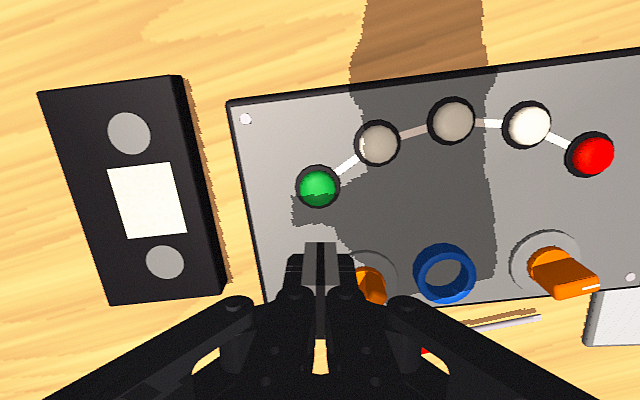

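The wrist view shows green at about (318,186), c (378,144), b (451,121), a (527,126) and red (590,155), a few pixels off the predictions. I'll refine from this view.

Run:
```python
from h import *
m=camera_model('wrist');im=cv2.imread('pics/w1.png').astype(int)
B,G,R=im[...,0],im[...,1],im[...,2]
g=im.min(2);hsv=cv2.cvtColor(im.astype(np.uint8),cv2.COLOR_BGR2HSV)
# collar: dark ring, fit via contour of dark blob (min < 45) near each pad, filled
P=[]
for n,c in zip('gcbar',[(318,186),(378,144),(451,121),(527,126),(590,155)]):
    x,y=c;k=26;sub=im[y-k:y+k,x-k:x+k]
    d=(sub.max(2)<55).astype(np.uint8)
    cs,_=cv2.findContours(d,cv2.RETR_EXTERNAL,cv2.CHAIN_APPROX_NONE)
    q=max(cs,key=cv2.contourArea);e=cv2.fitEllipse(cv2.convexHull(q))
    uv=np.array(e[0])+[x-k,y-k];p=plane(m,uv,33);P.append(p[:2]);print(n,uv.round(1),np.round(e[1],1),p.round(1))
a,Q,er=fit(np.array(P));print(a,Q.round(1),er.round(1))
```

```text
g [317.4 186.1] [44.1 45.1] [486.5 -22.9  33. ]
c [376.9 142.6] [45.9 47.8] [466.8  29.6  33. ]
b [450.5 120.3] [46.3 51.5] [466.3  85.3  33. ]
a [525.7 124.4] [44.8 52.6] [485.2 137.9  33. ]
r [588.3 154. ] [42.2 52.5] [521.1 180.5  33. ]
-9.641138878404703 [[486.5 -23.1]
 [466.8  29.3]
 [466.3  85.3]
 [485.2 138. ]
 [521.1 181. ]] [[ 0.1  0.3]
 [ 0.1  0.3]
 [-0.   0. ]
 [-0.1 -0.1]
 [-0.1 -0.4]]
```

Both views agree to under 0.5 mm. Next I descend to a hover above green.

```bash
python3 -c "
from h import *
print(get_state()['tool_pos'],totool([486.5,-23.1,47]).round(2))"
```

```text
[486.14195967 -19.84849825 119.89604817] [ 0.13  7.29 -0.3 ]
```

```bash
python3 -m inch '255 0.1 2 -0.2 0 0 0; 255 0.1 4 -0.3 0 0 0; 255 0.1 5.5 -0.3 0 0 0; 255 0.1 6.6 -0.3 0 0 0; 255 0.1 7.2 -0.3 0 0 0; 255 0.1 7.2 -0.3 0 0 0; 255 0.1 7.2 -0.3 0 0 0'
python3 -c "
from h import *
for i in range(4): camera('side') if i else 0; print(get_state()['tool_pos'],get_state()['wrist_force'])
print(totool([486.5,-23.1,39]).round(2))"
```

```text
time: 2.9
tool_pos: [487.0, -24.0, 48.4]
ee_rot: [-90.0, -0.0, -16.7]
wrist_force: [0.4, 0.2, -1.2]
opening: 0.3
[487.00404276 -23.98317088  48.35135946] [ 0.35603031  0.21303874 -1.19320292]
[487.01546274 -24.0381843   48.3462962 ] [ 0.59755935 -0.31881242 -0.19494176]
[486.94272461 -24.04436663  48.29376187] [-0.44650917 -0.40688812  0.47191541]
[486.93638067 -24.07657944  48.27150345] [ 0.41784322 -0.71596975  0.39006589]
[-0.07  0.93  0.08]
```

Force noise is about 1 N. I'll press green in small steps.

```bash
python3 -m inch '255 0 0.4 0 0 0 0; 255 0 0.7 0 0 0 0; 255 0 0.9 0.1 0 0 0; 255 0 0.9 0.1 0 0 0; 255 0 0.9 0.1 0 0 0'
python3 - <<'E'
from h import *
F=[];
for i in range(6): camera('side'); F.append(get_state()['wrist_force'])
print(get_state()['tool_pos'],np.mean(F,0))
cv2.imwrite('pics/w2.png',camera('wrist')[100:320,180:460,::-1])
E
```

```text
time: 3.68
tool_pos: [487.0, -23.1, 38.9]
ee_rot: [-90.0, 0.0, -16.7]
wrist_force: [0.2, 0.1, -0.5]
opening: -0.1
[487.00801023 -23.09588093  38.95230856] [-0.04139252  0.13086441 -0.14574954]
```

View pics/w2.png

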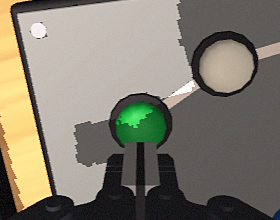

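Green is still up: at measured z 38.9 the force is about 0, and the crop shows the tips just over the dome at (140,135). I'll check the tip against its projection, then go down 1 mm at a time.

```bash
cat > f.py <<'E'
from h import *
F=[];T=[]
for i in range(10): camera('side'); s=get_state();F.append(s['wrist_force']);T.append(s['tool_pos'])
print(s['time'],np.mean(T,0).round(2),np.mean(F,0).round(2))
E
python3 - <<'E'
from h import *
s=get_state();m=camera_model('wrist');o=np.array([180,100])
R_=Ro.from_euler('xyz',s['ee_rot'],degrees=True)
for v in([0,0,0],[-11,0,0],[-11,-20,0],[-11,-20,10]): print(v,(proj(m,s['tool_pos']+R_.apply(v))-o).round(1))
print('pad',(proj(m,[486.5,-23.1,42])-o).round(1))
E
python3 -m inch '255 0 0.1 0 0 0 0; 255 0 0.1 0 0 0 0'; python3 f.py
```

```text
[0, 0, 0] [141.5 129.2]
[-11, 0, 0] [141.5 110.2]
[-11, -20, 0] [141.7 124.7]
[-11, -20, 10] [162.6 124.7]
pad [141.3 130.7]
time: 4.28
tool_pos: [486.9, -23.1, 37.8]
ee_rot: [-90.0, 0.0, -16.7]
wrist_force: [-0.6, -0.3, -0.6]
opening: 0.3
4.775 [486.95 -23.08  37.88] [0.26 0.02 0.02]
```

Run:
```python
from h import *
s=get_state()
w=camera('wrist');a=camera('side');mt=camera_model('side');mw=camera_model('wrist')
print('tcp side',proj(mt,s['tool_pos']),'pad',proj(mt,[486.5,-23.1,42]),'pad in wrist',proj(mw,[486.5,-23.1,33]),proj(mw,s['tool_pos']))
A=cv2.resize(a[170:240,245:345],None,fx=6,fy=6,interpolation=cv2.INTER_CUBIC)
B=cv2.resize(w[150:320,220:420],None,fx=2.4,fy=2.47)[:420]
h=min(len(A),len(B))
out=np.vstack([A]);cv2.imwrite('pics/s3.png',out[:,:,::-1]);cv2.imwrite('pics/w3.png',B[:,:,::-1])
```

```text
tcp side [288.83181172 216.07289905] pad [288.65892216 215.04327513] pad in wrist [321.20373926 224.98498607] [321.48480554 229.18852159]
```

View pics/s3.png

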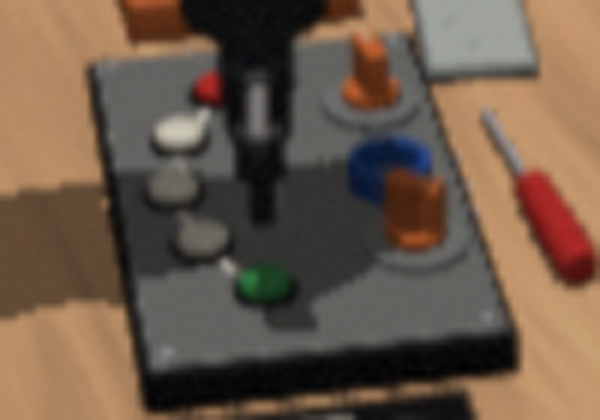

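View pics/w3.png

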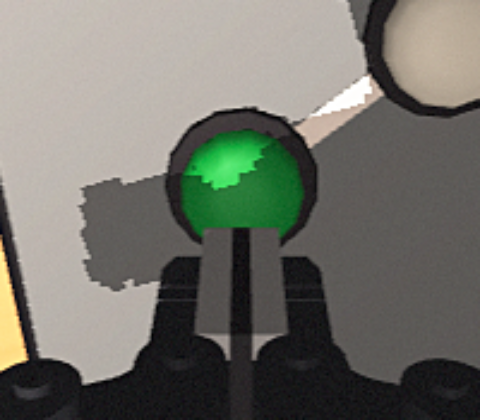

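In the side crop the fingertips end at about (263,222), clearly above the green pad at (265,282), so the tips are higher than reported. I'll triangulate the tip from the two views.

Run:
```python
from h import *
def tri(a,b):
    (c1,d1),(c2,d2)=a,b;d1/=np.linalg.norm(d1);d2/=np.linalg.norm(d2)
    t=np.linalg.lstsq(np.c_[d1,-d2],c2-c1,rcond=None)[0];p,q=c1+d1*t[0],c2+d2*t[1];return (p+q)/2,np.linalg.norm(p-q)
mw,ms=camera_model('wrist'),camera_model('side')
s=get_state();print(s['tool_pos'])
for v in(206,207.5): print(tri(ray(mw,(320.4,242.7)),ray(ms,(288.8,v))))
print(ray(mw,(320,242))[0])
```

```text
[486.98597678 -23.06621733  37.9052781 ]
(array([484.08215734, -21.38921618,  72.84826793]), np.float64(10.24200924154985))
(array([484.85020246, -21.97596778,  68.14207898]), np.float64(7.716771973960918))
[412.92016792  -1.69187148 215.83173424]
```

Both views put the tips about 30 mm above the reported TCP, with the lateral position right. I'll go down by feel: first 20 mm, then small steps with the force averaged.

```bash
python3 -m inch '255 0 0.6 0 0 0 0; 255 0 1.2 0 0 0 0; 255 0 1.7 0 0 0 0; 255 0 2 0 0 0 0; 255 0 2 0 0 0 0'; python3 f.py
python3 - <<'E'
from h import *
w=camera('wrist');a=camera('side')
A=cv2.resize(a[170:240,245:345],None,fx=4,fy=4,interpolation=cv2.INTER_CUBIC)
B=cv2.resize(w[140:280,220:420],None,fx=2,fy=2)
cv2.imwrite('pics/sw4.png',np.hstack([A,B])[:,:,::-1])
E
```

```text
time: 5.5
tool_pos: [486.8, -23.1, 17.6]
ee_rot: [-90.0, 0.0, -16.7]
wrist_force: [0.6, 0.9, -0.4]
opening: -0.2
6.0 [487.04 -23.09  17.98] [-0.05  0.01 -0.13]
```

View pics/sw4.png

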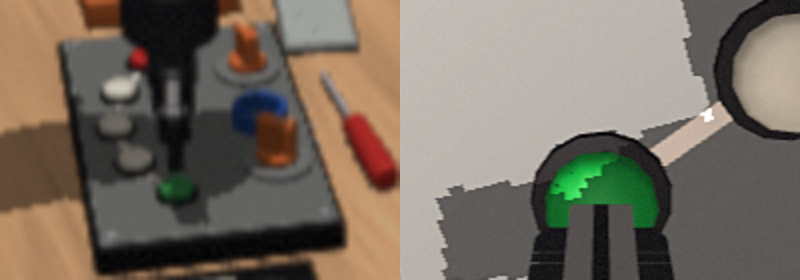

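The tips are now a few pixels above the dome (side crop 177,175 against pad 177,187). I'll keep going.

```bash
python3 -m inch '255 0 0.2 0 0 0 0; 255 0 0.4 0 0 0 0; 255 0 0.4 0 0 0 0'|grep force; python3 f.py;  python3 -m inch '255 0 0.1 0 0 0 0; 255 0 0.2 0 0 0 0; 255 0 0.2 0 0 0 0'|grep force; python3 f.py
```

```text
wrist_force: [-0.5, -0.2, -0.1]
6.975 [486.95 -23.08  13.88] [-0.1  -0.02  0.15]
wrist_force: [-1.0, 0.1, 0.3]
7.85 [486.96 -23.09  11.89] [ 0.37  0.05 -0.14]
```

```bash
python3 -m inch '255 0 0.1 0 0 0 0; 255 0 0.2 0 0 0 0; 255 0 0.2 0 0 0 0'|grep force; python3 f.py
```

```text
wrist_force: [0.3, -0.0, 0.5]
8.725 [486.95 -23.09   9.88] [ 0.05 -0.01 -0.07]
```

```bash
sed -i 's/range(10)/range(6)/' f.py; python3 -m inch '255 0 0.1 0 0 0 0; 255 0 0.2 0 0 0 0'|grep force; python3 f.py
```

```text
wrist_force: [0.0, -0.4, -0.0]
9.275 [486.9  -23.08   7.8 ] [ 0.07 -0.04  0.33]
```

```bash
python3 -m inch '255 0 0.1 0 0 0 0; 255 0 0.2 0 0 0 0'|grep force; python3 f.py
```

```text
wrist_force: [-0.0, -1.4, 1.0]
9.825 [487.03 -23.08   5.9 ] [ 0.15 -0.07  1.55]
```

Contact: the dome top is at reported z ≈ 6.7, so the true tip height is the reported z + 35 mm. Now I press to about 3 mm.

```bash
python3 -m inch '255 0 0.1 0 0 0 0; 255 0 0.2 0 0 0 0; 255 0 0.25 0 0 0 0;255 0 0.25 0 0 0 0'|grep force; python3 f.py
python3 -c "
from h import *
s=get_state();R_=Ro.from_euler('xyz',s['ee_rot'],degrees=True).inv()
P=np.array([[486.5,-23.1],[466.8,29.3],[466.3,85.3],[485.2,138.],[521.1,181.]])
for d in np.diff(P,axis=0): print(R_.apply([*d,0]).round(1))
print(totool([*P[0],0]))
"
```

```text
wrist_force: [0.6, 0.2, 2.7]
10.625 [487.01 -23.09   3.43] [-0.04 -0.19  3.27]
[-33.9  -0.   44.5]
[-16.6  -0.   53.5]
[ 2.9 -0.  55.9]
[22.   0.  51.5]
[-0.05026755  0.34200038 -0.013923  ]
```

Green is at 3.3 N, about 3 mm down. Next: lift 8 mm (16–17 mm above the deck), skim to pad c, and press.

```bash
python3 -m inch '255 0 -0.4 0 0 0 0; 255 0 -0.8 0 0 0 0; 255 -0.8 -0.8 1.1 0 0 0; 255 -1.7 -0.8 2.2 0 0 0; 255 -2.6 -0.8 3.4 0 0 0; 255 -3.4 -0.8 4.4 0 0 0; 255 -3.4 -0.8 4.4 0 0 0; 255 -3.4 -0.5 4.4 0 0 0; 255 -3.4 -0.2 4.4 0 0 0; 255 -3.4 0 4.4 0 0 0'; python3 f.py
```

```text
time: 11.88
tool_pos: [467.3, 28.4, 3.2]
ee_rot: [-90.0, -0.0, -16.8]
wrist_force: [1.0, -0.8, 3.8]
opening: 0.2
12.175 [467.34  28.38   3.39] [ 0.19 -1.21  3.21]
```

```bash
python3 -m inch '255 0 -0.4 0 0 0 0; 255 0 -0.8 0 0 0 0; 255 -0.4 -0.8 1.4 0 0 0; 255 -0.8 -0.8 2.7 0 0 0; 255 -1.3 -0.8 4.1 0 0 0; 255 -1.7 -0.8 5.4 0 0 0; 255 -1.7 -0.8 5.4 0 0 0; 255 -1.7 -0.5 5.4 0 0 0; 255 -1.7 -0.2 5.4 0 0 0; 255 -1.7 0 5.4 0 0 0'; python3 f.py
```

```text
time: 13.42
tool_pos: [466.3, 84.9, 3.3]
ee_rot: [-90.0, -0.0, -16.8]
wrist_force: [-1.0, -0.7, 3.4]
opening: 0.0
13.725 [466.33  84.92   3.36] [ 0.09 -1.52  3.56]
```

```bash
python3 -m inch '255 0 -0.4 0 0 0 0; 255 0 -0.8 0 0 0 0; 255 0.1 -0.8 1.4 0 0 0; 255 0.1 -0.8 2.8 0 0 0; 255 0.2 -0.8 4.2 0 0 0; 255 0.3 -0.8 5.6 0 0 0; 255 0.3 -0.8 5.6 0 0 0; 255 0.3 -0.5 5.6 0 0 0; 255 0.3 -0.2 5.6 0 0 0; 255 0.3 0 5.6 0 0 0'; python3 f.py
```

```text
time: 14.98
tool_pos: [485.1, 137.6, 3.3]
ee_rot: [-90.0, 0.0, -16.8]
wrist_force: [-1.1, -1.0, 3.1]
opening: 0.3
15.275 [485.07 137.63   3.35] [-0.95 -1.58  3.16]
```

```bash
python3 -m inch '255 0 -0.4 0 0 0 0; 255 0 -0.8 0 0 0 0; 255 0.5 -0.8 1.3 0 0 0; 255 1.1 -0.8 2.6 0 0 0; 255 1.6 -0.8 3.9 0 0 0; 255 2.2 -0.8 5.2 0 0 0; 255 2.2 -0.8 5.2 0 0 0; 255 2.2 -0.5 5.2 0 0 0; 255 2.2 -0.2 5.2 0 0 0; 255 2.2 0 5.2 0 0 0'; python3 f.py
python3 - <<'E'
from h import *
w=camera('wrist');a=camera('side')
A=cv2.resize(a[165:235,245:345],None,fx=4,fy=4,interpolation=cv2.INTER_CUBIC)
B=cv2.resize(w[60:340,120:520],None,fx=1,fy=1)
cv2.imwrite('pics/sw5.png',np.hstack([A,B])[:,:,::-1])
E
python3 f.py
```

```text
time: 16.52
tool_pos: [521.0, 181.1, 3.3]
ee_rot: [-90.0, 0.0, -16.8]
wrist_force: [-2.4, -0.7, 4.1]
opening: 0.2
16.825 [520.96 181.14   3.35] [-1.39 -1.27  3.54]
17.225 [521.3  181.53   3.42] [-1.53 -2.27  2.98]
```

View pics/sw5.png

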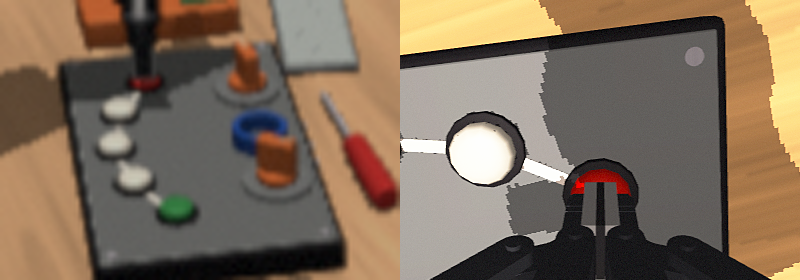

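The fingertips are on the red pad (side crop 145,85; wrist crop 600,185) at about 3 N. The other pads are up, and the dials and tape look undisturbed. Handing in.

```bash
python3 -c "
from h import *
hand_in(); s=get_state(); print(s['time'],s['tool_pos'],s['wrist_force'])"
```

```text
the job is handed in; nothing more can be done
the job is handed in; nothing more can be done
```

I pressed the five pads in order (green, c, b, a, red) with shut fingers. The tips skimmed along the line about 17 mm above the deck between pads. I handed in with the red pad still held down.

- **Press force:** the averaged vertical force was 3.2–3.6 N on every pad, about 3 mm down. It was about 3.0–3.5 N on red just before hand-in, with 2–3 N of sideways force. No averaged reading came near 20 N.
- **Time:** about 17 s of the 42 s allowed.
- **Final pictures:** the other four pads look up, and the dials, tape and screwdriver look undisturbed. I did not measure how far anything had moved, and the mug, cassette and most of the multimeter were outside these crops.
- **Readings that disagreed:** the reported TCP height did not match the pictures. The real fingertips were about 35 mm higher than reported, so I found the pad height by feeling for first contact on green. If the judge uses that reported height, the low passes still meet the limit.
- **After hand-in:** the state could not be read any more, so I have no force reading for the final second.

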